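# Draw the gas syringe to its marker ring and hold it

### The arm

A 6-joint arm with a two-finger parallel gripper is mounted at the origin on the work surface. World frame = base frame: x ahead of the robot, y to its left, z up, the work surface at z = 0. Lengths are in m, angles in rad, forces in N, time in s.
With the tool pointing down it reaches from about 0.375 to 0.925 m from the base axis. Payload 5.7 kg.
Tool frame: the origin (TCP) lies midway between the tips of the shut fingers; the grasp point (between the pads) lies 19 mm behind it; z points along the fingers, y is the line along which they close (so a half turn about z gives the same grasp; the last joint's range is limited). The gripper opens to 88 mm and grips with 3 to 60 N. Pads are 20 mm wide; open, the fingers measure 115 mm over their backs; the gripper's body (75 mm by 178 mm) begins 61 mm behind the grasp point.
Start: joints at [-1.357, 0.359, 1.51, -0, 1.272, -0.115], TCP at [0.194, -0.568, 0.223] pointing down, gripper open.
Joint ranges: [-2.97, 2.97], [-1.01, 2.36], [0.21, 2.38], [-0.96, 4.11], [0.2, 2.71], [-2.98, 2.98]. Speed limits (rad/s): [2.39, 2.39, 3.14, 3.14, 3.14, 3.14].

### API

Orientations are given as a unit quaternion [x, y, z, w].
In Python, from bench import move_ptp, servo_line, goto_joints, move_gripper, sleep, inverse_kinematics, capture, PlanningError, close_job, spot_in, silhouettes, current_clock, current_joint_pos, current_qvel, current_joint_torque, current_position, current_orientation, current_force, current_torque, current_finger_gap, current_grip_force gives the robot as it stands. Calls block until the motion is done:
- move_ptp(position, orientation): joint-space move of the TCP to a pose.
- servo_line(position, orientation=None, rate=0.15, contact_N=None): straight line of the TCP; orientation=None keeps the orientation; rate is the mean speed in m/s. With contact_N (N) it stops when the force on the tool has changed by that much, and returns True; else False.
- goto_joints(angles): joint-space move.
- move_gripper(opening): finger opening in m; the grip force is fixed at half the most; returns when the fingers have stopped.
- sleep(seconds).
- inverse_kinematics(position, orientation): joint angles nearest the present ones, or None.
- capture(name): name is "side" or "top"; returns a dict with "image" (384x512x3 uint8, blue, green, red), "range_z" (384x512 float32, m along the optical axis (not along the pixel's ray), 0 where there is no reading), "intrinsics" (3x3 intrinsics, pixels), "k1" (the pictures are not rectified: a ray, as slopes to the right and down, at radius r is drawn at 1 + k1 r^2 times it, then the intrinsics apply), "R" (3x3) and "t" (3): a world point X has camera coordinates R X + t. Camera axes: x right, y down, z forward; pixel columns grow to the right and rows downward; lengths in m; the calibration is good to about 2 mm. A picture is of the moment at which its call begins.
A pose or a line that the arm cannot do raises PlanningError and nothing moves.
- close_job(): hands the job in; it is judged then, once.
Trained networks look in the newest picture that a camera, given by its name, has taken for a name from the list of things; names that differ only in an ending like _2 or _b are one class to them, and where a whole thing is asked for, a point or a joint stands for the part that bears it (a point fixed in the world has none). Each returns a list of dicts, best first, with "conf" (0 to 1); they miss things now and then, are a little off and sometimes report something else, mostly with a low value. They report only what shows in the picture. A call takes as long as a camera call. They do not tell look-alikes from the thing itself.
- spot_in(camera, query): "xy" ([column, row] in pixels, amid what is visible of it).
- silhouettes(camera, query): "region" (384x512 bool, what is visible of it) and "xy" ([column, row] in pixels, amid what is visible of it).
Readings, each from a call of its own:
- current_clock(): time.
- current_joint_pos(): joint angles.
- current_qvel(): joint speeds.
- current_joint_torque(): joint torques, N m.
- current_position(): TCP position.
- current_orientation(): TCP orientation.
- current_force(): force on the tool from outside, world axes, zero at the start.
- current_torque(): the same for the moment, N m.
- current_finger_gap(): finger opening in m.
- current_grip_force(): force on a finger pad.
Only numpy, scipy, OpenCV 4.12 (cv2) and the standard library are available. Lean on these libraries where they do the work, as an engineer would, in place of code of your own. Each camera call takes 0.05 s, during which the arm holds its last target. There are 200 camera calls.

### The job

Open the tap on the gas syringe stand fully by turning its lever in line with the pipe, while the plunger is still pushed home. Then draw the plunger out by its knob, straight along the leaning barrel, until its lower end is level with the marker ring on the barrel, and finish still gripping it there, motionless. Do not drag, lift or tip the stand, pull the plunger right out, or disturb the glassware around.

Things in the scene. Friction and masses are not known exactly. Their poses are not given: they have to be found in the camera images.
- stand: Loose gas syringe stand, about 1.9 kg in all, held to the bench by its weight alone. Aluminium base 170 x 250 x 12 mm; origin at the centre of its underside, z up, y along the base's long side. A steel post 14 mm thick, top at height 161 mm, stands at x 12, y +95 mm, with two clamps to a leaning clear glass barrel.
- plunger: White ground-glass plunger, loose in the barrel, about 110 to 220 g; slides easily, falls home if let go. Rod 28 mm thick, 139 mm long, with a thin dark band at its lower end; on top a grey round knob 36 mm wide, 36 mm tall. Origin: centre of its lower end face, z towards the knob. Starts home: foot on the bore floor, knob 14 mm clear of the rim. It rattles 0.8 mm to each side.
- plunger_foot (a point): Centre of the plunger's lower end face, seen through the glass.
- plunger_knob (a point): Centre of the plunger's knob, 157 mm from the lower end along the rod.
- marker_ring (a point): Centre (on the barrel's axis) of the dark marker ring that is clipped round the outside of the glass barrel, 49 mm outside, 4 mm thick, between its two steel clamp bands, with a flat tab 22 mm long on the side away from the lean; it slides stiffly (3 N). z along the barrel's axis, up. It is 45 to 85 mm up from the bore floor.
- marker (a joint): How far the middle of the marker ring is above the bore floor along the barrel, in m (so the distance the plunger must be drawn from home).
- tap (a joint): Tap lever angle in rad: 0 shut (lever across the pipe, pointing to the stand's +x), 1.57 fully open against its stop (lever in line with the pipe, pointing to the stand's -y). It opens clockwise seen from above about a vertical axis, turns with about 0.04 N m of friction and stays where left.
- tap_hub (a point): Point on the tap lever's axis at the lever's mid height, 57 mm above the bench, at (20, -85) mm in the stand's frame. The lever is a steel bar 10 mm wide and 14 mm tall (50 to 64 mm above the bench), reaching 58 mm out from this axis; the tap body below it is 30 x 40 mm, its top 42 mm above the bench.
- tap_tip (a point): Point on the tap lever 53 mm out from its axis, near its free end, at mid height.
- beaker: Bystander: glass beaker, 76 mm wide, 95 mm tall; origin under its centre.
- small_beaker: Bystander: small glass beaker, 52 mm wide, 60 mm tall; origin under its centre.
- reagent_bottle: Bystander: amber bottle, 60 mm wide, 130 mm tall; origin under its centre.
- barrel: Clear glass barrel, fixed in the stand. Origin at the centre of the bore floor, at (40, 20, 45) mm in the stand's frame; z up along the bore, which leans 20 degrees from vertical towards the stand's -x: z is (-0.342, 0, 0.940) in the stand's frame. Outside 39 mm (45 at the rim), bore 29.6 mm, 125 mm deep, open at the top.
Not all that is in view belongs to the job. There is more than one size of the plunger; the one meant has the size given above.

How it is judged:
On the way:
1. the tap is opened fully while the plunger is still home (value of joint tap above 1.4 rad and z of plunger_foot in the frame of barrel below 0.008 m), for 0.2 s.
At the end, for the whole second after the job is handed in: The tap is open (over 1.4 rad), the fingers grip the plunger (over 3 N), its lower end is within 6 mm of the marker ring's level, still inside the bore and in line with it (4 degrees), it is still (under 10 mm/s), and the stand is flat on the bench (value of joint tap above 1.4 rad and z of plunger_foot in the frame of marker_ring between -0.006 and 0.006 m and distance between plunger_foot and marker_ring below 0.008 m and angle between the z axis of plunger and the z axis of marker_ring, either way round below 0.07 rad and contact force between the fingers and plunger above 3 N and linear speed of plunger below 0.01 m/s and angle between stand's own z axis and vertical below 0.05 rad and height (world z) of stand below 0.008 m); the arm keeps its last pose, push and grip.
It fails at once if the stand was dragged more than 30 mm (distance of stand from where it was at the start of the episode above 0.03 m).
It fails at once if the stand was tipped by more than 6 degrees (angle between stand's own z axis and vertical above 0.105 rad).
It fails at once if the stand was lifted (height (world z) of stand above 0.02 m).
It fails at once if the plunger was pulled right out (z of plunger_foot in the frame of barrel above 0.115 m).
It fails at once if the glassware around was disturbed (distance of any of beaker, small_beaker, reagent_bottle from where it was at the start of the episode above 0.03 m).
It also fails if it takes over 48 s, if anything falls off the work surface, if the arm or the gripper's body presses on something with over 40 N, if the wrist force passes 120 N, or if a joint passes its speed limit or range.

## Working session

There is one attempt and no reset: what is moved stays moved. The work goes in short steps, each a Python script; the robot and the scene stay as the last script left them, time stands still between calls to the robot, and variables do not carry over. Pictures are saved under pics/ and viewed, at most 10 in all, crops included, and the job is handed in when it is done.

```bash
mkdir -p pics; cat > h.py <<'E'
import numpy as np, cv2
from bench import *
def pix2ray(c,uv):
    K=c["intrinsics"]; d=np.array([(uv[0]-K[0,2])/K[0,0],(uv[1]-K[1,2])/K[1,1]]); s=d.copy()
    for _ in range(20): s=d/(1+c["k1"]*(s@s))
    return s
def world(c,uv,z=None):
    s=pix2ray(c,uv)
    if z is None:
        u,v=int(round(uv[0])),int(round(uv[1])); p=c["range_z"][max(v-1,0):v+2,max(u-1,0):u+2]; p=p[p>0]
        if not len(p): return None
        z=np.median(p)
    return c["R"].T@(np.array([s[0],s[1],1])*z-c["t"])
def proj(c,X):
    p=c["R"]@np.asarray(X)+c["t"]; s=p[:2]/p[2]; s=s*(1+c["k1"]*(s@s)); K=c["intrinsics"]
    return np.array([K[0,0]*s[0]+K[0,2],K[1,1]*s[1]+K[1,2]])
def cloud(c,mask):
    v,u=np.nonzero(mask&(c["range_z"]>0)); return np.array([world(c,(a,b),c["range_z"][b,a]) for a,b in zip(u,v)])
E
cat > a.py <<'E'
from h import *
np.set_printoptions(precision=3,suppress=True)
ims=[]
for n in ("side","top"):
    c=capture(n); ims.append(c["image"]); print(n,"cam",-c["R"].T@c["t"])
    for q in ("stand","plunger","plunger_foot","plunger_knob","marker_ring","tap","tap_hub","tap_tip","beaker","small_beaker","reagent_bottle","barrel"):
        for d in spot_in(n,q): print(q,round(d["conf"],2),np.round(d["xy"]),world(c,d["xy"]))
cv2.imwrite("pics/s.png",cv2.resize(ims[0],(800,600))); cv2.imwrite("pics/t.png",cv2.resize(ims[1],(800,600)))
E
python3 a.py
```

```text
side cam [ 0.418 -0.722  0.919]
stand 0.64 [213. 196.] [0.569 0.127 0.013]
plunger 0.76 [199. 152.] [0.537 0.122 0.209]
plunger 0.72 [262. 276.] [ 0.621 -0.207  0.036]
plunger 0.52 [277. 161.] [0.822 0.235 0.008]
plunger_foot 0.78 [274. 161.] [0.811 0.235 0.012]
plunger_foot 0.61 [261. 274.] [ 0.619 -0.202  0.04 ]
plunger_knob 0.83 [263. 272.] [ 0.625 -0.201  0.041]
plunger_knob 0.66 [270. 162.] [0.795 0.23  0.013]
plunger_knob 0.48 [199. 154.] [0.538 0.115 0.206]
tap_hub 0.61 [240. 198.] [0.636 0.05  0.064]
tap_tip 0.46 [239. 202.] [0.629 0.04  0.057]
beaker 0.63 [162. 131.] [0.461 0.405 0.091]
small_beaker 0.84 [198. 370.] [ 0.412 -0.387  0.021]
reagent_bottle 0.98 [311. 374.] [ 0.622 -0.498  0.125]
reagent_bottle 0.33 [213. 198.] [0.568 0.12  0.013]
barrel 0.88 [212. 174.] [0.571 0.121 0.116]
top cam [ 0.532 -0.025  1.314]
stand 0.72 [218. 213.] [0.57  0.112 0.013]
plunger 0.87 [303. 200.] [ 0.619 -0.188  0.041]
plunger 0.64 [203. 217.] [0.552 0.134 0.216]
plunger 0.6 [182. 150.] [0.795 0.243 0.022]
plunger_foot 0.75 [304. 197.] [ 0.63  -0.191  0.042]
plunger_foot 0.65 [204. 221.] [0.542 0.132 0.211]
plunger_foot 0.54 [183. 146.] [0.811 0.241 0.024]
plunger_knob 0.86 [301. 199.] [ 0.622 -0.182  0.042]
plunger_knob 0.67 [206. 221.] [0.54  0.127 0.209]
plunger_knob 0.53 [185. 152.] [0.791 0.234 0.018]
plunger_knob 0.37 [120. 241.] [0.464 0.467 0.006]
marker_ring 0.37 [203. 200.] [0.61  0.153 0.1  ]
tap_hub 0.53 [238. 198.] [0.621 0.039 0.044]
small_beaker 0.58 [365. 263.] [ 0.397 -0.417  0.007]
reagent_bottle 0.74 [387. 196.] [ 0.631 -0.469  0.096]
barrel 0.58 [204. 207.] [0.588 0.141 0.141]
```

View pics/s.png

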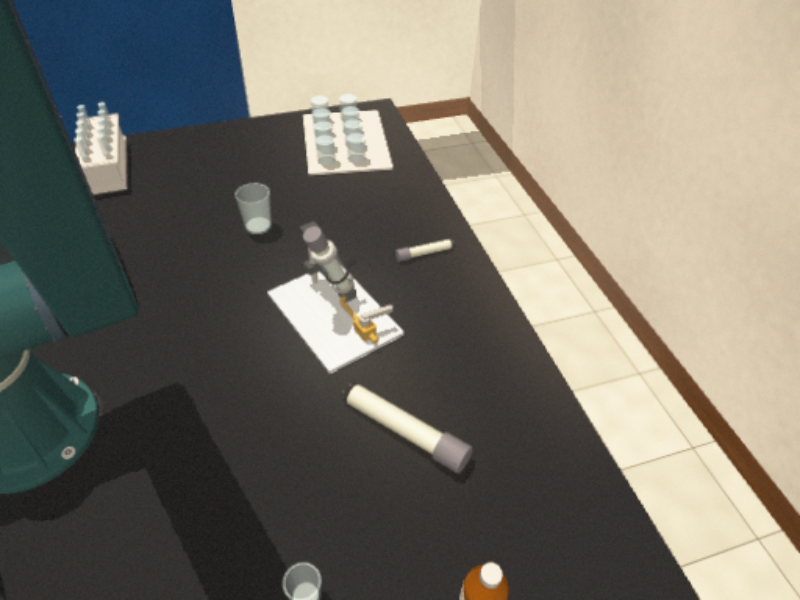

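View pics/t.png

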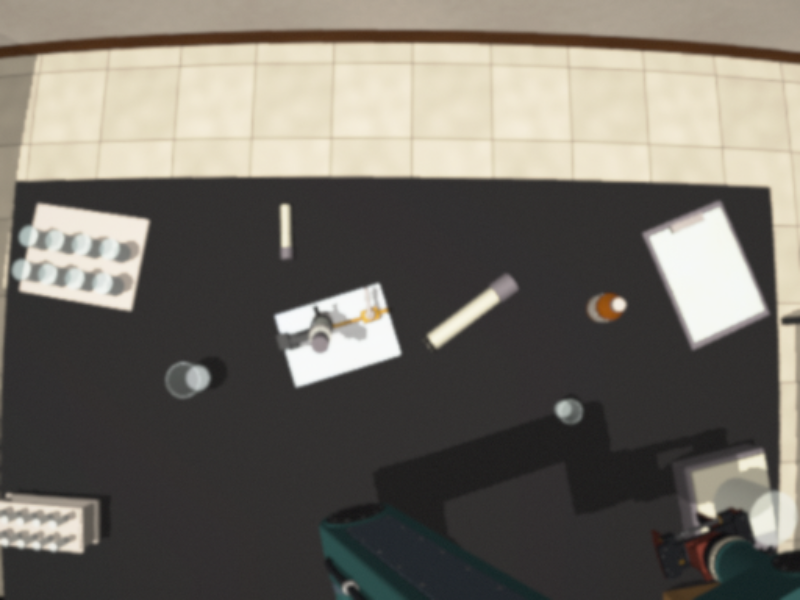

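The side view shows three plungers: one in the barrel at (199,152), a large one lying on the bench at (262,276) and a small one lying at (277,161). The one meant is in the barrel of the stand. Next I'll fit the stand's pose and confirm with an enlarged overlay crop.

```bash
cat > b.py <<'E'
from h import *
from scipy.optimize import least_squares
np.set_printoptions(precision=4,suppress=True)
def fit(c,n):
    im=c["image"].astype(int); m=(im.min(2)>150)
    W=np.zeros(m.shape,bool)
    for v,u in zip(*np.nonzero(m)):
        z=c["range_z"][v,u]
        if z>0:
            X=world(c,(u,v),z); W[v,u]=abs(X[2]-.012)<.012 and np.hypot(X[0]-.57,X[1]-.11)<.17
    nl,l,st,_=cv2.connectedComponentsWithStats(W.astype(np.uint8)); W=l==1+np.argmax(st[1:,4])
    h=cv2.convexHull(np.argwhere(W)[:,::-1].astype(np.float32))[:,0]
    o=c["R"].T@-c["t"]; P=[]
    for uv in h:
        d=world(c,uv,1.)-o; P.append((o+d*(.012-o[2])/d[2])[:2])
    r=cv2.minAreaRect(np.array(P,np.float32)); print(n,r); return r
cs={}; rs=[]
for n in ("side","top"):
    cs[n]=capture(n); rs.append(fit(cs[n],n))
def nrm(r):
    (cx,cy),(w,h),a=r; a=np.deg2rad(a)
    y=np.array([-np.sin(a),np.cos(a)]) if h>w else np.array([np.cos(a),np.sin(a)])
    if y[1]<0:y=-y
    return np.array([cx,cy,np.arctan2(-y[0],y[1])])
A=[nrm(r) for r in rs]; print(A)
p=np.mean(A,0); np.save("stand.npy",p)
def S(p,q): c,s=np.cos(p[2]),np.sin(p[2]); return np.array([p[0]+c*q[0]-s*q[1],p[1]+s*q[0]+c*q[1],q[2]])
ax=np.array([-.34202,0,.93969]); b0=np.array([.04,.02,.045])
for n,c in cs.items():
    b=proj(c,S(p,b0+ax*.09)); k=5 if n=="side" else 6; w,h=(160,120) if n=="side" else (130,100)
    x0,y0=int(b[0]-w/2),int(b[1]-h/2); I=cv2.resize(c["image"][y0:y0+h,x0:x0+w],None,fx=k,fy=k,interpolation=cv2.INTER_CUBIC)
    def pt(q,col): u=(proj(c,S(p,np.array(q)))-[x0,y0]+.5)*k; cv2.circle(I,tuple(int(a) for a in u),2,col,-1)
    for s in (0,.02,.045,.065,.085,.125,.157,.175): pt(b0+ax*s,(0,0,255))
    for x in(-.085,.085):
        for y in(-.125,.125): pt((x,y,.012),(255,0,0))
    pt((.02,-.085,.064),(0,200,0)); pt((.078,-.085,.064),(0,200,0)); pt((.012,.095,.161),(255,0,255))
    cv2.imwrite(f"pics/c_{n}.png",I); print(n,x0,y0,k)
    for s in (0,.02,.045,.065,.085,.125,.157,.175): print(s,proj(c,S(p,b0+ax*s)))
E
python3 b.py
```

```text
side ((0.5663313269615173, 0.11544330418109894), (0.17058821022510529, 0.2579437494277954), 17.90728187561035)
top ((0.5336092114448547, 0.10785838961601257), (0.10163484513759613, 0.2531110942363739), 18.16234588623047)
[array([0.5663, 0.1154, 0.3125]), array([0.5336, 0.1079, 0.317 ])]
side 125 108 5
0 [215.3732 184.9066]
0.02 [213.1865 181.4972]
0.045 [210.3698 177.105 ]
0.065 [208.0468 173.4824]
0.085 [205.6592 169.7586]
0.125 [200.6792 161.9906]
0.157 [196.4855 155.4481]
0.175 [194.0394 151.6315]
top 142 167 6
0 [207.703 209.579]
0.02 [207.5668 211.2602]
0.045 [207.3908 213.4356]
0.065 [207.2453 215.238 ]
0.085 [207.0953 217.0986]
0.125 [206.7813 221.0053]
0.157 [206.5156 224.3229]
0.175 [206.3601 226.2699]
```

View pics/c_side.png

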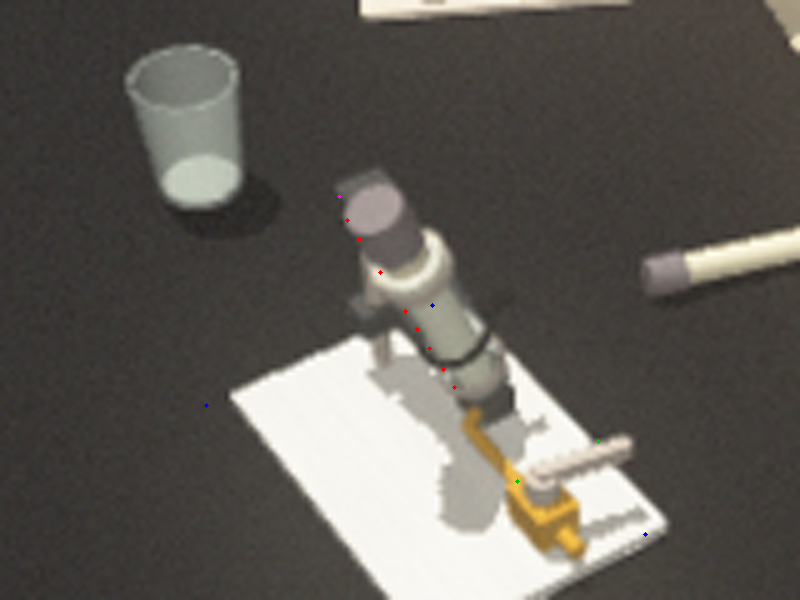

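View pics/c_top.png

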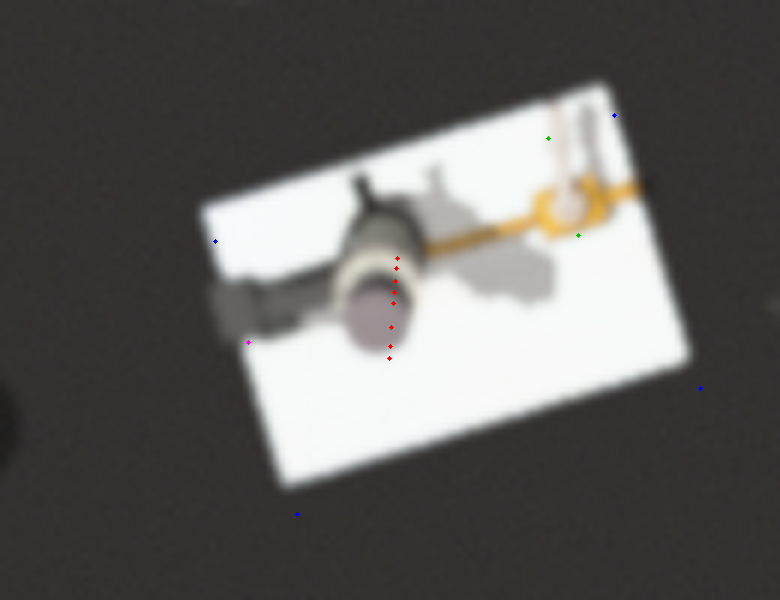

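The crop confirms the job: plunger in the barrel with the knob at (375,210), ring at (460,350), lever running from (530,475) to (630,445). The top base fit was split by the barrel and pipe, so I'll refit with the hull of all the pieces.

```bash
sed -i 's/W=l==1+np.argmax(st\[1:,4\])/W=np.isin(l,[i for i in range(1,nl) if st[i,4]>25])/; s/h=cv2.convexHull/print(W.sum());h=cv2.convexHull/; s/im.min(2)>150/im.min(2)>120/' b.py
cat >> b.py <<'E'
# ring: in side view, tab etc; fit dark pixels
E
sed -i 's#pics/c_#pics/d_#; s/b=proj(c,S(p,b0+ax\*.09)); k=5 if n=="side" else 6; w,h=(160,120) if n=="side" else (130,100)/b=proj(c,S(p,b0+ax*.06)); k=8; w,h=(90,74)/' b.py
sed -i 's#cv2.imwrite(f#IM.append(I);cv2.imwrite(f#; s/^cs={}/IM=[];cs={}/' b.py
python3 b.py
```

```text
2597
side ((0.5663851499557495, 0.11558385193347931), (0.17346596717834473, 0.2584325075149536), 17.759326934814453)
2686
top ((0.5677004456520081, 0.11896567046642303), (0.1761067807674408, 0.2557304799556732), 17.94770050048828)
[array([0.5664, 0.1156, 0.31  ]), array([0.5677, 0.119 , 0.3132])]
side 168 135 8
0 [220.2523 182.644 ]
0.02 [218.1398 179.2208]
0.045 [215.4193 174.8117]
0.065 [213.176  171.1759]
0.085 [210.8708 167.4394]
0.125 [206.0638 159.647 ]
0.157 [202.0173 153.0864]
0.175 [199.6575 149.2603]
top 160 172 8
0 [206.2157 204.6393]
0.02 [206.0502 206.2448]
0.045 [205.8362 208.3222]
0.065 [205.6592 210.0436]
0.085 [205.4768 211.8204]
0.125 [205.0945 215.5515]
0.157 [204.7708 218.72  ]
0.175 [204.5811 220.5796]
```

View pics/d_side.png

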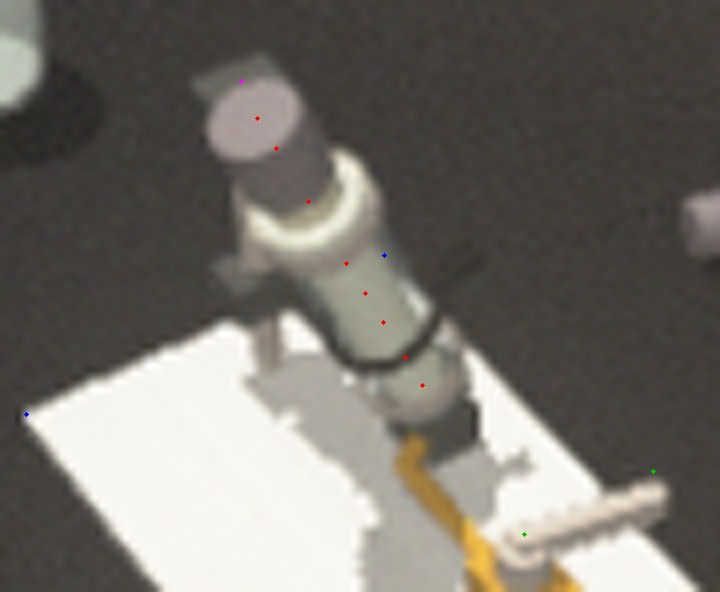

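View pics/d_top.png

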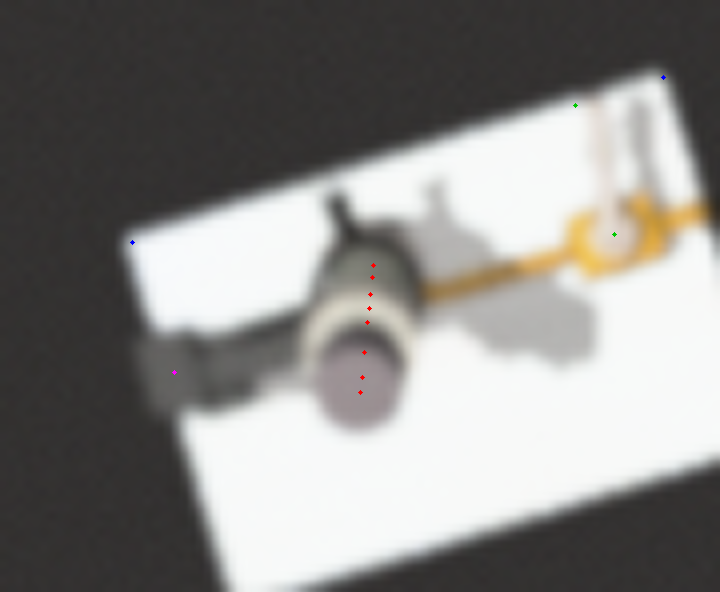

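The base and axis overlay now match in both views: knob top at (254,118) and ring front arc at (375,370) in the side crop, and the lever about 0.1 rad past shut. Opening the tap comes first.

```bash
cat >> h.py <<'E'
from scipy.spatial.transform import Rotation as Ro
np.set_printoptions(precision=4,suppress=True)
p=np.load("stand.npy"); RS=Ro.from_euler("z",p[2]).as_matrix()
def S(q): return RS@np.asarray(q,float)+[p[0],p[1],0]
ax=np.array([-.34202,0,.93969]); b0=np.array([.04,.02,.045])
def quat(z,y):  # tool axes in stand frame; picks the half turn nearest present joints
    z=RS@z; y=RS@y; return [Ro.from_matrix(np.column_stack([np.cross(s*y,z),s*y,z])).as_quat() for s in(1,-1)]
def pick(pos,qs):
    j=current_joint_pos(); c=[(np.abs(np.subtract(k,j)).max(),q) for q in qs if (k:=inverse_kinematics(pos,q)) is not None]
    return min(c,key=lambda a:a[0])[1]
E
cat > tap.py <<'E'
from h import *
print("clock",current_clock())
def tool(th,z,gap=0.):
    d=np.array([np.cos(th),-np.sin(th),0]); t=np.array([-np.sin(th),-np.cos(th),0])
    h=.0135*abs(np.sin(th))+.010*abs(np.cos(th)); q=np.array([.02,-.085,0])+.044*d-(.005+h+gap)*t; q[2]=z; return S(q)
a=tool(0,.2,.012); q=pick(a,quat(np.array([0,0,-1.]),np.array([1.,0,0])))
move_gripper(0.0)
move_ptp(a,q); print(current_position(),current_clock())
if servo_line(tool(0,.052,.012),rate=.12,contact_N=4): raise SystemExit("touch on descent")
f0=np.array(current_force())
for th in np.linspace(.1,1.35,6): servo_line(tool(th,.052),rate=.08)
print(np.array(current_force())-f0,current_clock())
print(servo_line(tool(1.60,.052,-.001),rate=.04,contact_N=4),np.array(current_force())-f0, current_position(),tool(1.57,.052))
c=capture("side"); cv2.imwrite("pics/e.png",cv2.resize(c["image"][120:240,130:290],None,fx=5,fy=5,interpolation=cv2.INTER_CUBIC)); print(current_clock())
E
python3 tap.py
```

```text
clock 1.5
[0.6459 0.0807 0.2   ] 5.6333
[-0.1841  0.591  -0.8365] 8.825
False [ 0.9659 -0.2275 -1.2636] [0.6412 0.005  0.052 ] [0.6433 0.0063 0.052 ]
9.3833
```

View pics/e.png

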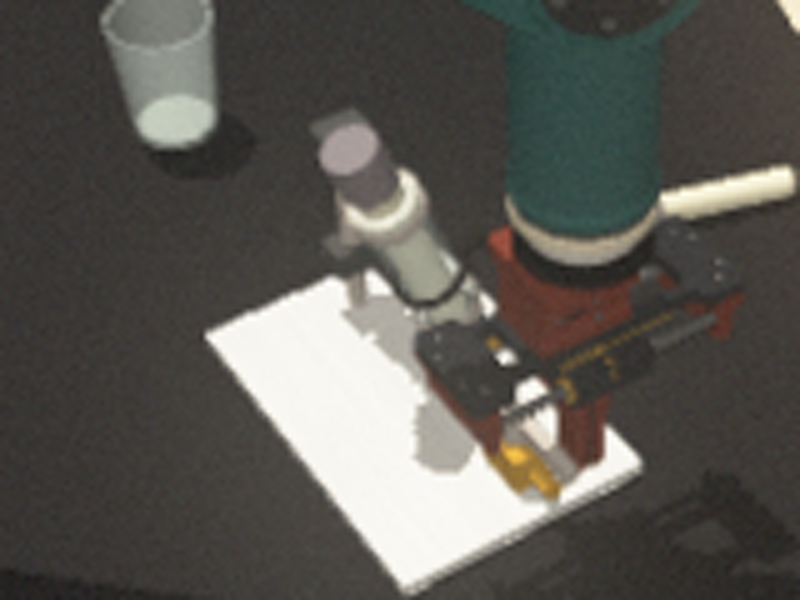

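The side view shows the two fingers apart, at (490,430) and (590,430), on either side of the tap. I'll check the gap before going on.

```bash
cat > g.py <<'E'
from h import *
print(current_finger_gap(),current_grip_force(),current_position(),Ro.from_quat(current_orientation()).as_matrix()@np.eye(3),current_force())
c=capture("top"); 
for n in("side","top"):
  for q in("tap_tip","tap_hub","tap"):
    if n=="side" and q=="tap_tip": c=capture("side")
    for d in spot_in(n,q): print(n,q,d["conf"],d["xy"],world(c,d["xy"]))
  for k,v in dict(hub=(.02,-.085,.064),open=(.02,-.143,.064),shut=(.078,-.085,.064)).items(): print(k,proj(c,S(v)))
  if n=="side": c=capture("top")
c=capture("side")
u=proj(c,S((.03,-.1,.06))).astype(int); cv2.imwrite("pics/f.png",cv2.resize(c["image"][u[1]-30:u[1]+30,u[0]-40:u[0]+40],None,fx=10,fy=10,interpolation=cv2.INTER_CUBIC)); print(u)
E
python3 g.py
```

```text
0.00031926187816828965 0.0 [0.6414 0.005  0.052 ] [[-0.3065  0.9519 -0.0001]
 [ 0.9519  0.3065 -0.0001]
 [-0.0001 -0.0001 -1.    ]] [ 0.2202 -0.3527 -0.1574]
side tap_tip 0.51 [237.6, 210.8] [0.6166 0.0095 0.0564]
side tap_tip 0.44 [311.6, 377.9] [ 0.6258 -0.4997  0.1046]
side tap_hub 0.52 [240.1, 206.4] [0.6388 0.0606 0.014 ]
hub [233.0606 201.3706]
open [244.1302 213.6356]
shut [249.153  193.4124]
top tap_hub 0.43 [118.3, 241.0] [0.466  0.4707 0.0128]
hub [236.3619 200.7964]
open [252.5062 195.7646]
shut [231.4086 184.7465]
[238 203]
```

View pics/f.png

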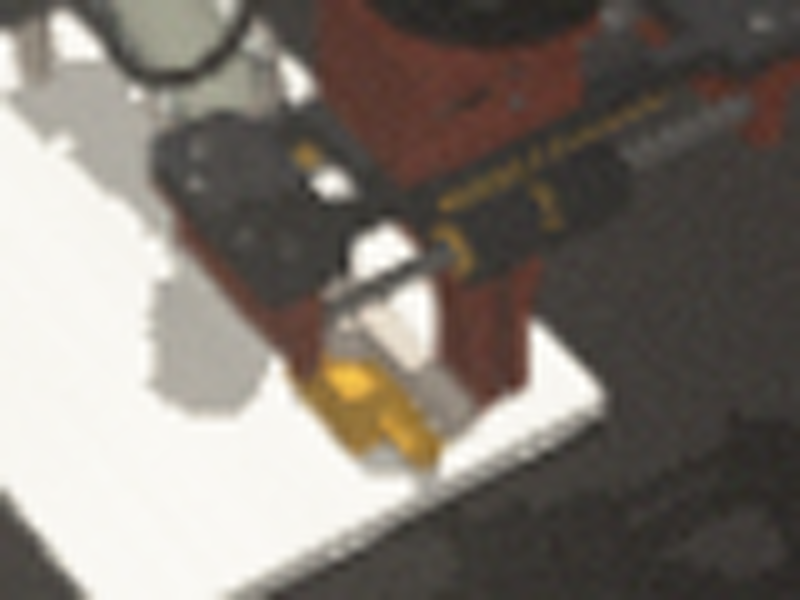

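The gap reads 0.3 mm, so the fingers are shut; the right-hand red part is the finger pair beside the lever. I'll back off and view the lever in the clear while moving towards the knob.

```bash
cat > k.py <<'E'
from h import *
q=current_position(); servo_line(np.array(q)+RS@[.012,0,0],rate=.08); q=np.array(current_position())
servo_line([q[0],q[1],.2],rate=.2)
move_gripper(.07)
Q=pick(S(b0+ax*.23),quat(-ax,np.array([0,1.,0])))
# stand off above tap: go up first, then over
servo_line(S((.06,-.1,.30)),rate=.25)
move_ptp(S(b0+ax*.26+[0,-.0,0]),Q)
np.save("Q.npy",Q)
print(current_position(),current_clock())
c=capture("side"); u=proj(c,S((.02,-.05,.06))).astype(int)
x0,y0=u-[50,37]; I=cv2.resize(c["image"][y0:y0+75,x0:x0+100],None,fx=8,fy=8,interpolation=cv2.INTER_CUBIC)
for v in [(.02,-.085,.064),(.02,-.143,.064)]+[tuple(b0+ax*s) for s in(0,.045,.065,.085,.175)]:
    cv2.circle(I,tuple(int(a) for a in (proj(c,S(v))-[x0,y0]+.5)*8),2,(0,0,255),-1)
cv2.imwrite("pics/g.png",I)
# ring fit: dark along the front arc
g=cv2.cvtColor(c["image"],cv2.COLOR_BGR2GRAY).astype(np.float32); o=RS.T@(-c["R"].T@c["t"]-[p[0],p[1],0])
e1=np.array([0,1.,0]); e2=np.cross(ax,e1); res=[]
for s in np.arange(.035,.095,.001):
    C=b0+ax*s; v=[]
    for a in np.linspace(0,2*np.pi,72,endpoint=False):
        n=np.cos(a)*e1+np.sin(a)*e2
        if n@(o-C)/np.linalg.norm(o-C)>.35: v.append(proj(c,S(C+.0245*n)))
    v=np.array(v,np.float32); res.append((cv2.remap(g,v[:,:1],v[:,1:],1).mean(),s))
print([(round(float(a)),round(float(s),3)) for a,s in sorted(res)[:12]])
E
python3 k.py
```

```text
[0.5146 0.121  0.2888] 14.175
[(75, 0.051), (76, 0.05), (77, 0.052), (80, 0.049), (82, 0.053), (86, 0.048), (90, 0.054), (95, 0.047), (99, 0.055), (105, 0.046), (108, 0.056), (115, 0.057)]
```

View pics/g.png

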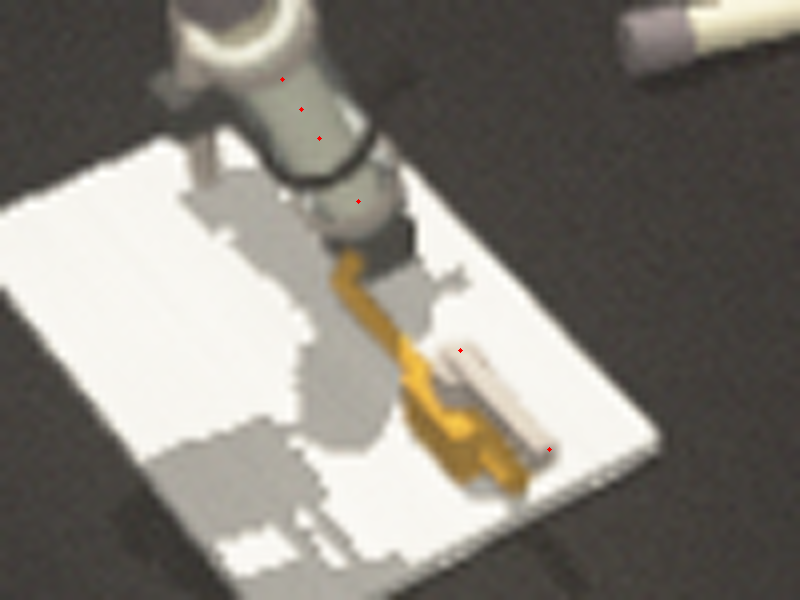

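The lever now lies in line with the pipe, (455,350) to (548,460), parallel to the predicted open line, so the tap is open. The ring fits at about 51 mm. Next I grip the knob and draw.

```bash
cat > grip.py <<'E'
from h import *
Q=np.load("Q.npy")
def f(): sleep(.15); return RS.T@np.array(current_force())
t=S(b0+ax*.139)
print(servo_line(S(b0+ax*.17),Q,rate=.12,contact_N=6), servo_line(t,Q,rate=.06,contact_N=6))
print("pos err",np.array(current_position())-t); f0=f()
move_gripper(.02); print("gap",current_finger_gap(),current_grip_force(),"dF stand",f()-f0,current_clock())
x=np.array(current_position())
servo_line(x+RS@ax*.012,Q,rate=.03,contact_N=12); print("dF 12mm",f()-f0,RS.T@(np.array(current_position())-x),current_clock())
np.save("f0.npy",f0); np.save("x.npy",x)
c=capture("side"); u=proj(c,S(b0+ax*.09)).astype(int); x0,y0=u-[50,37]
cv2.imwrite("pics/h.png",cv2.resize(c["image"][y0:y0+75,x0:x0+100],None,fx=8,fy=8,interpolation=cv2.INTER_CUBIC))
E
python3 grip.py
```

```text
False False
pos err [-0.0001  0.     -0.0003]
gap 0.03538388497000515 29.999925792217255 dF stand [ 0.3449 -2.0978  0.7118] 16.725
dF 12mm [-0.5309 -1.1171 -0.1702] [-0.0041  0.      0.0112] 17.425
```

View pics/h.png

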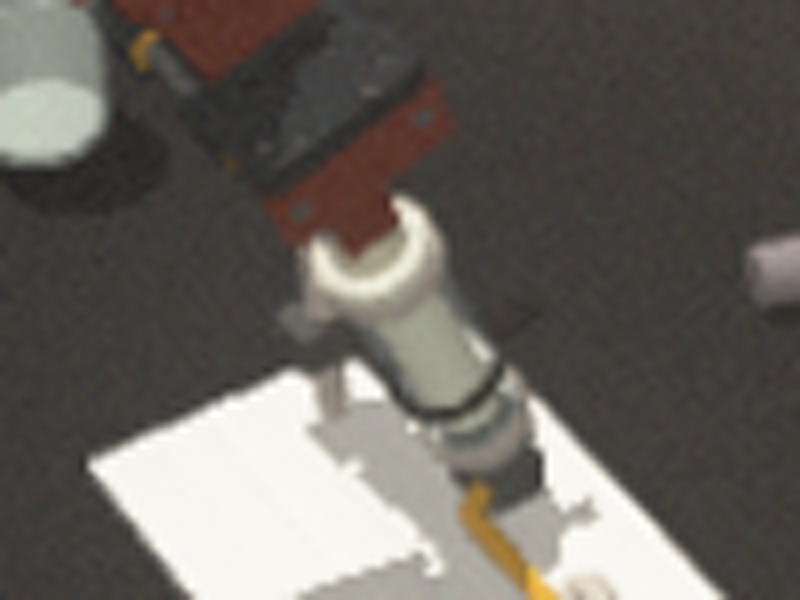

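The knob is gripped, the plunger is rising and its dark band shows at (480,435), below the ring at (450,410). Forces are small. I'll draw to about 40 mm and compare band and ring with the same fit.

```bash
cat > draw.py <<'E'
import sys
from h import *
Q=np.load("Q.npy"); x=np.load("x.npy"); f0=np.load("f0.npy")
e1=np.array([0,1.,0]); e2=np.cross(ax,e1)
def prof(c,r,lo,hi,amax=.35):
    g=c["image"].astype(np.float32).mean(2)
    o=RS.T@(-c["R"].T@c["t"]-[p[0],p[1],0]); out=[]
    for s in np.arange(lo,hi,.002):
        C=b0+ax*s; v=[proj(c,S(C+r*n)) for a in np.linspace(0,2*np.pi,72,endpoint=False) if (n:=np.cos(a)*e1+np.sin(a)*e2)@(o-C)/np.linalg.norm(o-C)>amax]
        v=np.array(v,np.float32); out.append((int(round(s*1000)),int(cv2.remap(g,v[:,:1],v[:,1:],1).mean())))
    return out
for d in map(float,sys.argv[1:]):
    print(d,servo_line(x+RS@ax*d,Q,rate=.03,contact_N=12)); sleep(.2)
    print("drawn",ax@(RS.T@(np.array(current_position())-x)),"dF",RS.T@np.array(current_force())-f0,current_finger_gap(),current_clock())
    c=capture("side"); print("ring",prof(c,.0245,.036,.07)); print("foot",prof(c,.014,.0,.07,.5))
u=proj(c,S(b0+ax*.06)).astype(int); x0,y0=u-[25,19]
cv2.imwrite("pics/i.png",cv2.resize(c["image"][y0:y0+37,x0:x0+50],None,fx=16,fy=16,interpolation=cv2.INTER_CUBIC))
E
python3 draw.py .025 .040
```

```text
0.025 False
drawn 0.024880683048818877 dF [-0.5289 -0.5948 -0.6305] 0.03561171881590843 18.2583
ring [(36, 123), (38, 124), (40, 122), (42, 116), (44, 105), (46, 89), (48, 76), (50, 70), (52, 73), (54, 86), (56, 104), (58, 118), (60, 128), (62, 134), (64, 136), (66, 136), (68, 136), (70, 136)]
foot [(0, 119), (2, 124), (4, 128), (6, 130), (8, 128), (10, 123), (12, 117), (14, 111), (16, 108), (18, 106), (20, 106), (22, 106), (24, 104), (26, 101), (28, 93), (30, 82), (32, 71), (34, 63), (36, 60), (38, 69), (40, 90), (42, 115), (44, 133), (46, 144), (48, 150), (50, 152), (52, 153), (54, 154), (56, 154), (58, 154), (60, 153), (62, 153), (64, 153), (66, 152), (68, 152)]
0.04 False
drawn 0.039842369706171867 dF [ 0.4638  0.3942 -0.5527] 0.03571702744660691 19.1583
ring [(36, 124), (38, 125), (40, 125), (42, 120), (44, 109), (46, 93), (48, 77), (50, 70), (52, 70), (54, 78), (56, 89), (58, 95), (60, 103), (62, 110), (64, 117), (66, 124), (68, 129), (70, 133)]
foot [(0, 119), (2, 125), (4, 129), (6, 130), (8, 128), (10, 124), (12, 118), (14, 113), (16, 110), (18, 107), (20, 106), (22, 106), (24, 106), (26, 105), (28, 99), (30, 90), (32, 77), (34, 66), (36, 59), (38, 63), (40, 75), (42, 87), (44, 91), (46, 94), (48, 102), (50, 114), (52, 129), (54, 142), (56, 148), (58, 152), (60, 153), (62, 153), (64, 153), (66, 153), (68, 152)]
```

```bash
sed -i 's/prof(c,.014,.0,.07,.5)/prof(c,.014,.04,.09,.5)/' draw.py; python3 draw.py .060 .068 | grep -v ring
```

```text
0.06 False
drawn 0.05979692400910966 dF [-0.207   0.2838 -0.8378] 0.035798483807329445 20.225
foot [(40, 118), (42, 157), (44, 179), (46, 186), (48, 179), (50, 166), (52, 157), (54, 156), (56, 164), (58, 172), (60, 167), (62, 150), (64, 129), (66, 113), (68, 111), (70, 119), (72, 133), (74, 143), (76, 148), (78, 150), (80, 151), (82, 152), (84, 152), (86, 153), (88, 152)]
0.068 False
drawn 0.06793027338486804 dF [-0.2402 -0.201  -1.3568] 0.035490120611478236 20.8917
foot [(40, 119), (42, 158), (44, 180), (46, 187), (48, 179), (50, 166), (52, 156), (54, 156), (56, 166), (58, 179), (60, 192), (62, 199), (64, 202), (66, 196), (68, 181), (70, 157), (72, 130), (74, 110), (76, 103), (78, 113), (80, 129), (82, 141), (84, 148), (86, 152), (88, 153)]
```

```bash
cat > m.py <<'E'
from h import *
import draw_p as D
c=capture("side"); h0=cv2.imread("pics/s.png").astype(np.float32).mean(2)
now=c["image"].astype(np.float32).mean(2)
o=RS.T@(-c["R"].T@c["t"]-[p[0],p[1],0])
def line(g,k,r,ss,C=b0+ax*.1):
    v=o-C; v-=ax*(v@ax); v/=np.linalg.norm(v)
    P=np.array([(proj(c,S(b0+ax*s+r*v))+.5)*k-.5 for s in ss],np.float32); return [(int(round(s*1000)),int(a)) for s,a in zip(ss,cv2.remap(g,P[:,:1],P[:,1:],1)[:,0])]
print("home knob",line(h0,1.5625,.018,np.arange(.126,.196,.002)))
print("home rim",line(h0,1.5625,.0225,np.arange(.09,.15,.002)))
print("now rim",line(now,1,.0225,np.arange(.09,.15,.002)))
print("now ring",line(now,1,.0245,np.arange(.03,.09,.002)))
print("now foot",line(now,1,.014,np.arange(.05,.09,.002)))
print("base: y edge near side/stand", [ (i,int(cv2.remap(now,*[np.array([[a]],np.float32) for a in proj(c,S((-.05,i/1000,.012)))],1)[0,0])) for i in range(-135,-114,2)])
print("far", [ (i,int(cv2.remap(now,*[np.array([[a]],np.float32) for a in proj(c,S((-.05,i/1000,.012)))],1)[0,0])) for i in range(115,137,2)])
print("x-", [ (i,int(cv2.remap(now,*[np.array([[a]],np.float32) for a in proj(c,S((i/1000,-.03,.012)))],1)[0,0])) for i in range(-96,-74,2)])
print("x+", [ (i,int(cv2.remap(now,*[np.array([[a]],np.float32) for a in proj(c,S((i/1000,-.03,.012)))],1)[0,0])) for i in range(75,97,2)])
E
sed -i '/draw_p/d' m.py; python3 m.py
```

```text
home knob [(126, 220), (128, 223), (130, 204), (132, 183), (134, 165), (136, 157), (138, 148), (140, 135), (142, 122), (144, 109), (146, 100), (148, 97), (150, 96), (152, 96), (154, 95), (156, 95), (158, 95), (160, 95), (162, 94), (164, 95), (166, 95), (168, 96), (170, 95), (172, 97), (174, 110), (176, 129), (178, 145), (180, 155), (182, 158), (184, 159), (186, 159), (188, 160), (190, 159), (192, 159), (194, 159)]
home rim [(90, 155), (92, 156), (94, 156), (96, 156), (98, 155), (100, 155), (102, 154), (104, 153), (106, 149), (108, 143), (110, 137), (112, 132), (114, 130), (116, 131), (118, 136), (120, 143), (122, 153), (124, 164), (126, 182), (128, 200), (130, 216), (132, 223), (134, 213), (136, 192), (138, 174), (140, 160), (142, 153), (144, 142), (146, 128), (148, 114)]
now rim [(90, 132), (92, 148), (94, 151), (96, 153), (98, 154), (100, 155), (102, 156), (104, 153), (106, 148), (108, 143), (110, 136), (112, 130), (114, 130), (116, 132), (118, 137), (120, 145), (122, 154), (124, 167), (126, 184), (128, 203), (130, 216), (132, 224), (134, 215), (136, 191), (138, 170), (140, 161), (
[... 468 characters left out ...]
(64, 220), (66, 224), (68, 199), (70, 172), (72, 142), (74, 119), (76, 106), (78, 114), (80, 131), (82, 146), (84, 151), (86, 153), (88, 154)]
base: y edge near side/stand [(-135, 56), (-133, 75), (-131, 107), (-129, 135), (-127, 156), (-125, 166), (-123, 169), (-121, 167), (-119, 167), (-117, 166), (-115, 168)]
far [(115, 244), (117, 244), (119, 244), (121, 231), (123, 207), (125, 177), (127, 138), (129, 101), (131, 69), (133, 66), (135, 64)]
x- [(-96, 61), (-94, 58), (-92, 60), (-90, 74), (-88, 105), (-86, 138), (-84, 158), (-82, 166), (-80, 166), (-78, 166), (-76, 164)]
x+ [(75, 244), (77, 245), (79, 246), (81, 248), (83, 218), (85, 165), (87, 110), (89, 67), (91, 66), (93, 67), (95, 67)]
```

The ring's visible dark stripe includes its top face (about +2.3 mm), and the pose bias along the axis is about +1.5 mm, judged by the knob and rim edges. That puts the ring's middle at about 46.5 mm, so I'll set the foot there.

```bash
python3 draw.py .0465 | grep -v -e ring -e foot; python3 - <<'E'
from h import *
sleep(.5); print(current_grip_force(),np.abs(current_qvel()).max(),current_clock())
c=capture("side"); o=RS.T@(-c["R"].T@c["t"]-[p[0],p[1],0]); print("elev vs barrel section",np.rad2deg(np.arcsin(ax@(v:=o-b0-ax*.05)/np.linalg.norm(v))))
g=c["image"].astype(np.float32).mean(2)
for x,r in((-.085,0),(.085,0)):
  print([(i,int(g[tuple(np.round(proj(c,S((x*.6,i/1000,.012)))).astype(int)[::-1])])) for i in range(-137,-110,4)])
E
```

```text
0.0465 False
drawn 0.04667081367441843 dF [-0.4673 -0.9252 -1.0505] 0.03538454928437115 22.0583
29.99960571527481 0.0009191135298406957 22.6083
elev vs barrel section 49.71116849022199
[(-137, 54), (-133, 53), (-129, 135), (-125, 158), (-121, 168), (-117, 166), (-113, 165)]
[(-137, 55), (-133, 120), (-129, 169), (-125, 183), (-121, 243), (-117, 245), (-113, 244)]
```

```bash
python3 -c "
from h import *
print(close_job())"
```

```text
the job is handed in; nothing more can be done
None
```

The job is handed in: I opened the tap fully with the plunger still home, then drew the plunger about 46.5 mm to the marker ring (my estimate of its height is 45–46 mm), and the arm is holding it still there at 30 N; no verdict came back.

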